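Present the notched finish sample label up

TASK

One of the two wooden finish samples standing in the slotted rack has a small notch cut from a corner; the notch marks the labelled end, and the label is on the face that looks at you when the notch is at the upper left. Take that sample out of the rack by its plain end and hold its label above the cross on the dark inspection mat, about 15 cm over the bench, tipped over by about 45 degrees so that the label face looks up and not down. Finish while still holding it there, at rest; keep clear of the hanging bulb, and leave the other sample, the wax block, the offcut and the sharpening stone where they are.

Things in the scene. Friction and masses are not known exactly. Their poses are not given: they have to be found in the camera images.
- sample: The notched sample: a light wooden board 110 mm long (its x), 10 mm thick (its y), 60 mm high (its z), 45 g give or take, standing on a long edge in one of the rack's two slots. Origin: centre of the underside edge. A 14 x 14 mm square notch is cut from the corner at +x, +z; the paper label is on the +y face, in the +x half (the labelled end); the -x half is the plain end. When you look at the +y face of the standing board the notch is at the upper left.
- label (a point): Centre of the paper label (34 mm along the board, 36 mm high): on the sample's +y face, at x = +33 mm, y = +5 mm, z = 24 mm of the sample's frame. Its axes are those of the sample.
- spare: The other sample: same board (110 x 10 x 60 mm, same axes and origin) with four square corners and no label, in the other slot. To be left standing there.
- rack: Fixed wooden rack, 110 mm (x, along the slots) x 150 mm (y), origin: centre of its underside. Base 10 mm thick; the slots' centres are at y = -38 and +38 mm; each is 13 mm wide and 14 mm deep between low strips (their tops 24 mm above the bench), open at both ends. A board stands on the base, so 46 mm of it show above the strips.
- mat: Fixed dark rubber inspection mat, 120 x 120 x 4 mm, origin: centre of its underside; a pale cross marks its centre.
- mat_centre (a point): Centre of the cross on top of the mat, 4 mm above the bench.
- wax: Pale wax block 40 x 56 x 20 mm, lying loose on the bench, a bystander. Origin: centre of its underside.
- offcut: Wooden offcut 45 x 80 x 30 mm, lying loose on the bench, a bystander. Origin: centre of its underside.
- stone: Reddish sharpening stone 66 x 236 x 42 mm, lying loose on the bench behind the mat, long side (its y) roughly across the robot's forward direction; a bystander. Origin: centre of its underside.
- hanging_bulb: Fixed, solid lamp bulb hanging over the far part of the bench, straight ahead of the robot, between rack and mat: an obstacle. The glass is 70 mm across, centred 80 mm nearer the robot (-x) and 80 mm to the left (+y) of this origin; its lowest point is 0.27 m above the bench, its nearest side 0.64 m ahead of the base axis. Holder and flex rise away from it. Carry things across on the robot's side of it.
There are look-alikes about, which are no part of the job. Leave any turquoise look-alike of the sample alone.

How it is judged:
On the way:
1. the notched sample is lifted clear of the rack in the fingers (height (world z) of label above 0.09 m and contact force between the fingers and sample above 1 N), for 0.2 s.
At the end, for the whole second after the job is handed in: Fingers hold the sample still by its plain half: label normal within 57 deg of straight up, label centre within 40 mm sideways of the cross and 100-210 mm above the bench, touching neither mat nor rack; other sample moved under 20 mm, wax, offcut and stone under 30 mm (angle between label's own y axis and vertical below 1 rad and horizontal distance between label and mat_centre below 0.04 m and height (world z) of label between 0.1 and 0.21 m and contact force between the fingers and sample above 1 N and x of the grasp point in the frame of sample below 0.005 m and contact force between sample and mat below 0.1 N and contact force between sample and rack below 0.1 N and linear speed of sample below 0.03 m/s and distance of spare from where it was at the start of the episode below 0.02 m and distance of each of wax, offcut, stone from where it was at the start of the episode below 0.03 m); the arm keeps its last pose, push and grip.
It fails at once if the other sample is pulled out or shifted by more than 20 mm (distance of spare from where it was at the start of the episode above 0.02 m).
It fails at once if the wax block, the offcut or the sharpening stone is pushed more than 30 mm away (distance of any of wax, offcut, stone from where it was at the start of the episode above 0.03 m).
It fails at once if the hanging bulb is touched (over 2 N) (contact force between any of the arm, the fingers, sample and hanging_bulb above 2 N).
It also fails if it takes over 40 s, if anything falls off the work surface, if the arm or the gripper's body presses on something with over 40 N, if the wrist force passes 120 N, or if a joint passes its speed limit or range.

ROBOT

A 6-joint arm with a two-finger parallel gripper is mounted at the origin on a cart in front of the work surface, level with it; the furniture and walls round the work are solid. World frame = base frame: x ahead of the robot, y to its left, z up, the work surface at z = 0. Lengths are in m, angles in rad, forces in N, time in s.
With the tool pointing down it reaches from about 0.325 to 0.775 m from the base axis. Payload 9.3 kg.
Tool frame: the origin (TCP) lies midway between the tips of the shut fingers; the grasp point (between the pads) lies 19 mm behind it (manip.grip_point_offset is the z of the grasp point in the tool frame, in m); z points along the fingers, y is the line along which they close (so a half turn about z gives the same grasp; the last joint's range is limited). The gripper opens to 85 mm and grips with 20 to 120 N. Pads are 22 mm wide; open, the fingers measure 114 mm over their backs; the gripper's body (76 mm by 85 mm) begins 54 mm behind the grasp point. The pads swing forward as they close: fully open they stand 13 mm farther back than shut.
Start: joints at [1.031, 0.259, 0.021, 1.334, 0, 1.418], TCP at [0.207, 0.509, 0.206] pointing down, gripper open.
Joint ranges: [-3.04, 3.04], [-0.91, 1.82], [-1.04, 1.36], [-1.92, 1.95], [-1.52, 1.45], [-3.14, 3.14]. Speed limits (rad/s): [2.22, 2.22, 2.79, 3.14, 3.14, 3.14].

INTERFACE

Orientations are given as a rotation vector (axis times angle).
In Python, from plant import manip, solve_ik, imaging, nets gives the robot as it stands. The module is installed in compiled form; this text tells all that it offers. Calls block until the motion is done:
- manip.move_to(position, orientation): joint-space move of the TCP to a pose.
- manip.move_straight(position, rate=0.15, frame=None, stop_force=None): straight line of the TCP; frame=None keeps the orientation; rate is the mean speed in m/s. With stop_force (N) it stops when the force on the tool has changed by that much, and returns True; else False.
- manip.set_joints(angles): joint-space move.
- manip.gripper_open() and manip.clamp(force=None): open the fingers fully, or close them until they stop; force is the grip in N (None keeps the last).
- manip.dwell(seconds).
- solve_ik(position, orientation): joint angles nearest the present ones, or None.
- manip.sense(): the state.
- imaging.grab_frame(name): name is "scene" or "side" or "wrist"; returns a dict with "color" (480x640x3 uint8, red, green, blue), "z_map" (480x640 float32, m along the optical axis (not along the pixel's ray), 0 where there is no reading), "fx", "fy", "cx", "cy" (pixels), "pose" (4x4, takes a point from camera to world coordinates); the wrist camera has in their place "tool_from_camera" (4x4, takes a point from camera to tool coordinates, whose origin is the TCP and whose axes are the flange's). Camera axes: x right, y down, z forward; pixel columns grow to the right and rows downward; lengths in m; the calibration is good to about 2 mm. The wrist camera is an equidistant fisheye: a pixel r from the principal point sees the ray r / f radians off the axis. A picture is of the moment at which its call begins: read the wrist's pose just before it.
A pose or a line that the arm cannot do raises manip.IKError and nothing moves.
- manip.job_done(): hands the job in; it is judged then, once.
Trained networks look in the newest picture that a camera, given by its name, has taken for a name from the list of things; names that differ only in an ending like _2 or _b are one class to them, and where a whole thing is asked for, a point or a joint stands for the part that bears it (a point fixed in the world has none). Each returns a list of dicts, best first, with "p" (0 to 1); they miss things now and then, are a little off and sometimes report something else, mostly with a low value. They report only what shows in the picture. A call takes as long as a camera call. They do not tell look-alikes from the thing itself.
- nets.silhouettes(camera, name): "mask" (480x640 bool, what is visible of it) and "extent" ([left, top, right, bottom] in pixels, round what is visible of it).
- nets.spot_point(camera, name): "pixel" ([column, row] in pixels: a listed point, or the origin of a listed thing).
The state is a dict: "time_s": time; "joint_positions": joint angles; "joint_velocities": joint speeds; "joint_efforts": joint torques, N m; "tool_pos": TCP position; "tool_rot": TCP orientation; "ft_force": force on the tool from outside, world axes, zero at the start; "wrist_torque": the same for the moment, N m; "width": finger opening in m; "gripper_force": force on a finger pad.
Only numpy, scipy, OpenCV 4.12 (cv2) and the standard library are available. Lean on these libraries where they do the work, as an engineer would, in place of code of your own. Each camera call takes 0.05 s, during which the arm holds its last target. There are 200 camera calls.

## Working session

There is one attempt and no reset: what is moved stays moved. The work goes in short steps, each a Python script; the robot and the scene stay as the last script left them, time stands still between calls to the robot, and variables do not carry over. Pictures are saved under pics/ and viewed, at most 10 in all, crops included, and the job is handed in when it is done.

```bash
mkdir -p pics
cat > h.py <<'E'
import numpy as np, cv2
from plant import manip, solve_ik, imaging, nets
from scipy.spatial.transform import Rotation as R
def cloud(f):
    z=f["z_map"]; v,u=np.mgrid[0:480,0:640]
    p=np.stack([(u-f["cx"])/f["fx"]*z,(v-f["cy"])/f["fy"]*z,z],-1)
    w=p@f["pose"][:3,:3].T+f["pose"][:3,3]
    w[z<=0]=np.nan
    return w
E
python3 - <<'E'
from h import *
ims=[]
for c in("scene","side"):
    f=imaging.grab_frame(c); w=cloud(f); np.save(c+"_w.npy",w); np.save(c+"_c.npy",f["color"])
    cv2.imwrite(f"pics/{c}.png",f["color"][:,:,::-1])
    print(c,np.round(f["pose"],3).tolist(),f["fx"])
    for n in("sample","spare","rack","mat","wax","offcut","stone"):
        for d in nets.silhouettes(c,n)[:4]:
            q=w[d["mask"]]; print(n,round(d["p"],2),np.round(d["extent"]),np.round(np.nanpercentile(q,[3,50,97],axis=0),3).tolist())
    for n in("label","mat_centre"):
        for d in nets.spot_point(c,n)[:4]:
            u,v=np.round(d["pixel"]).astype(int); print(n,round(d["p"],2),u,v,np.round(w[v,u],3))
E
```

```text
scene [[0.799, -0.257, 0.544, 0.002], [-0.602, -0.313, 0.735, -0.779], [-0.018, -0.914, -0.404, 0.618], [0.0, 0.0, 0.0, 1.0]] 523.3868034576408
sample 0.81 [260. 238. 286. 269.] [[0.665, 0.265, 0.004], [0.669, 0.308, 0.033], [0.674, 0.367, 0.059]]
sample 0.67 [225. 262. 274. 294.] [[0.493, 0.158, 0.02], [0.529, 0.194, 0.049], [0.561, 0.238, 0.07]]
spare 0.83 [214. 282. 258. 312.] [[0.43, 0.114, 0.021], [0.465, 0.153, 0.046], [0.501, 0.195, 0.07]]
rack 0.65 [208. 291. 267. 322.] [[0.416, 0.099, 0.003], [0.46, 0.141, 0.01], [0.545, 0.177, 0.024]]
mat 0.77 [291. 351. 380. 412.] [[0.427, -0.236, 0.001], [0.484, -0.178, 0.004], [0.547, -0.118, 0.006]]
wax 0.63 [263. 326. 290. 351.] [[0.452, -0.028, 0.003], [0.469, -0.009, 0.018], [0.491, 0.025, 0.021]]
offcut 0.63 [445. 341. 485. 379.] [[0.674, -0.334, 0.003], [0.696, -0.302, 0.029], [0.73, -0.255, 0.032]]
label 0.88 260 284 [0.544 0.175 0.035]
label 0.58 266 251 [0.67  0.351 0.021]
label 0.43 241 301 [0.473 0.14  0.031]
mat_centre 0.9 332 378 [ 0.485 -0.171  0.005]
side [[1.0, 0.003, -0.002, 0.583], [0.003, -0.38, 0.925, -1.191], [0.002,
[... 450 characters left out ...]
.573, 0.201, 0.026]]
mat 0.96 [245. 333. 310. 367.] [[0.429, -0.229, 0.001], [0.49, -0.175, 0.004], [0.548, -0.114, 0.007]]
wax 0.72 [269. 300. 287. 317.] [[0.454, -0.027, 0.003], [0.475, -0.011, 0.019], [0.494, 0.029, 0.022]]
wax 0.48 [332. 287. 367. 357.] [[0.614, -0.467, 0.001], [0.66, -0.025, 0.04], [0.697, 0.048, 0.24]]
offcut 0.6 [363. 368. 397. 386.] [[0.674, -0.55, 0.004], [0.707, -0.306, 0.03], [0.738, -0.271, 0.212]]
stone 0.7 [336. 289. 364. 359.] [[0.616, -0.187, 0.003], [0.663, -0.02, 0.04], [0.694, 0.046, 0.043]]
label 0.56 307 268 [0.551 0.166 0.04 ]
label 0.44 348 243 [0.668 0.292 0.061]
mat_centre 0.92 273 350 [ 0.484 -0.174  0.005]
mat_centre 0.4 309 267 [0.556 0.166 0.043]
```

Run:
```python
import cv2,numpy as np
a=cv2.imread("pics/scene.png");b=cv2.imread("pics/side.png")
A=cv2.resize(a[225:335,195:305],(400,400),interpolation=cv2.INTER_CUBIC)
B=cv2.resize(b[225:335,245:355],(400,400),interpolation=cv2.INTER_CUBIC)
cv2.imwrite("pics/crop.png",np.hstack([A,B]))
```

```text
(no output)
```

View pics/crop.png

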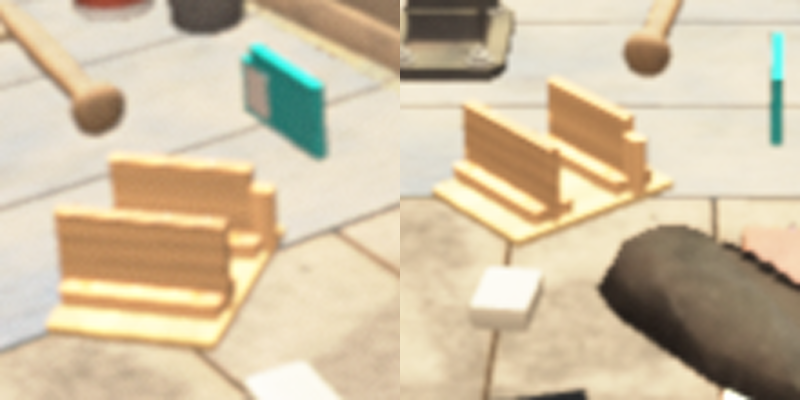

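View pics/scene.png

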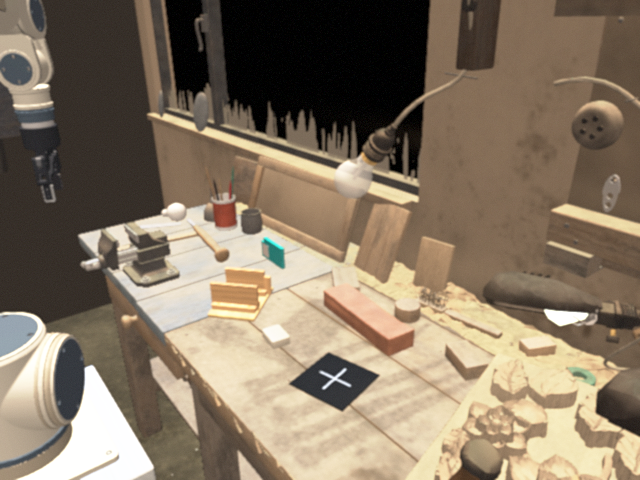

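The far rack board (scene ≈ 250,278; side ≈ 299,263) has its notch at its right (‑y) end. Its near face is bare, so the label is on the far face.

What could be taken for it:
- **Front board** (236,297): the square-cornered spare.
- **Turquoise look-alike** (273,253): to be left alone.

I choose the far board.

```bash
cat >> h.py <<'E'
def pose_from(xb,zb_tilt=0.,flip=False):
    """xb: board x dir (unit, horizontal); tilt: rotation about it. returns (board R, tool rotvec)"""
    x=np.array([*xb,0.]); z=np.array([0,0,1.]); y=np.cross(z,x)
    B=R.from_rotvec(zb_tilt*x)*R.from_matrix(np.stack([x,y,z],1))
    s=-1 if flip else 1   # tool z=-board z, tool y = s*board y
    T=B*R.from_matrix(np.array([[-s,0,0],[0,s,0],[0,0,-1.]]).T)
    return B,T.as_rotvec()
E
python3 - <<'E'
from h import *
for c in("scene","side"):
    f=imaging.grab_frame(c); w=cloud(f)
    for n,ref in(("sample",(.528,.195)),("spare",(.468,.15))):
        for d in nets.silhouettes(c,n):
            q=w[d["mask"]]; q=q[np.isfinite(q[:,0])]
            if np.hypot(*(np.median(q,0)[:2]-ref))>.025: continue
            q=q[(q[:,2]>.03)&(q[:,2]<.065)][:,:2]
            l=cv2.fitLine(q.astype(np.float32),cv2.DIST_HUBER,0,.001,.001).ravel(); dr=l[:2]*(1 if l[0]>0 else -1)
            t=(q-l[2:])@dr; print(c,n,round(d["p"],2),np.degrees(np.arctan2(dr[1],dr[0])).round(1),"ends",(l[2:]+np.percentile(t,1)*dr).round(3),(l[2:]+np.percentile(t,99)*dr).round(3))
    m=(w[...,2]>.25)&(w[...,2]<.36)&(w[...,0]>.6)&(w[...,0]<.8)&(abs(w[...,1])<.25)
    print("bulb",np.round(np.nanpercentile(w[m],[2,50,98],axis=0),3).tolist() if m.any() else None)
    for xr,yr in(((.1,.45),(.25,.7)),):
        m=(w[...,2]>.02)&(w[...,2]<.3)&(w[...,0]>xr[0])&(w[...,0]<xr[1])&(w[...,1]>yr[0])&(w[...,1]<yr[1])
        print("left stuff",np.round(np.nanpercentile(w[m],[1,50,99],axis=0),3).tolist())
lab=np.array([.033,.005,.024]); gx=np.array([-.032,0,.046]); mc=np.array([.485,-.173,.15])
print(manip.grip_point_offset)
for tilt in(45,40):
  for yaw in range(-100,1,10):
    for fl in(0,1):
        B,rv=pose_from((np.cos(np.radians(yaw)),np.sin(np.radians(yaw))),np.radians(tilt),fl)
        g=mc+B.apply(gx-lab); tcp=g-R.from_rotvec(rv).apply([0,0,manip.grip_point_offset])
        q=solve_ik(tcp,rv)
        if q is not None: print(tilt,yaw,fl,tcp.round(3),np.round(q,2))
for fl in (0,1):
    B,rv=pose_from((np.cos(-.85),np.sin(-.85)),0,fl); print(solve_ik([.505,.225,.12],rv),solve_ik([.505,.225,.035],rv))
E
```

```text
scene sample 0.58 -49.3 ends [0.49  0.238] [0.56  0.157]
scene spare 0.97 -49.7 ends [0.428 0.194] [0.499 0.112]
bulb [[0.638, -0.064, 0.278], [0.658, -0.03, 0.319], [0.689, 0.012, 0.358]]
left stuff [[0.179, 0.402, 0.021], [0.345, 0.445, 0.091], [0.432, 0.55, 0.298]]
side sample 0.66 -48.8 ends [0.489 0.241] [0.561 0.158]
side spare 0.61 -49.4 ends [0.427 0.197] [0.499 0.113]
bulb [[0.639, -0.069, 0.278], [0.672, -0.034, 0.315], [0.708, -0.006, 0.357]]
left stuff [[0.183, 0.404, 0.021], [0.358, 0.444, 0.088], [0.436, 0.558, 0.298]]
-0.0187
45 -100 0 [ 0.491 -0.108  0.149] [-0.56 -0.2  -0.95  0.07  0.27  1.29]
45 -100 1 [ 0.491 -0.108  0.149] [-0.56 -0.2  -0.95  0.07  0.27 -1.85]
45 -90 0 [ 0.479 -0.108  0.149] [-0.71 -0.2  -0.93  0.19  0.48  1.02]
45 -90 1 [ 0.479 -0.108  0.149] [-0.71 -0.2  -0.93  0.19  0.48 -2.12]
45 -80 0 [ 0.468 -0.11   0.149] [-0.84 -0.16 -0.88  0.37  0.65  0.72]
45 -80 1 [ 0.468 -0.11   0.149] [-0.84 -0.16 -0.88  0.37  0.65 -2.42]
45 -70 0 [ 0.457 -0.114  0.149] [-0.94 -0.09 -0.8   0.59  0.75  0.39]
45 -70 1 [ 0.457 -0.114  0.149] [-0.94 -0.09 -0.8   0.59  0.7
[... 2118 characters left out ...]
0.422 -0.156  0.149] [-0.95  0.32 -0.27  1.43  0.56 -0.73]
40 -20 1 [ 0.422 -0.156  0.149] [-0.95  0.32 -0.27  1.43  0.56  2.41]
40 -10 0 [ 0.42  -0.168  0.149] [-0.92  0.39 -0.16  1.53  0.49 -0.88]
40 -10 1 [ 0.42  -0.168  0.149] [-0.92  0.39 -0.16  1.53  0.49  2.26]
40 0 0 [ 0.42  -0.179  0.149] [-0.89  0.46 -0.06  1.63  0.42 -1.01]
40 0 1 [ 0.42  -0.179  0.149] [-0.89  0.46 -0.06  1.63  0.42  2.13]
[ 0.26734559  0.30210103 -0.14072771  1.12796759  0.          1.11734559] [ 0.26734559  0.36859559 -0.27738943  0.92481131  0.          1.11734559]
[ 0.26734559  0.30210103 -0.14072771  1.12796759  0.         -2.02424706] [ 0.26734559  0.36859559 -0.27738943  0.92481131  0.         -2.02424706]
```

```bash
cat >> h.py <<'E'
YAW=np.radians(-49.2); XB=np.array([np.cos(YAW),np.sin(YAW)]); YB=np.array([-XB[1],XB[0]])
C=np.array([.529,.202])
E
python3 - <<'E'
from h import *
s=manip.sense(); p=np.array(s["tool_pos"])
manip.move_straight([p[0],p[1],.3],rate=.2)
B,rv=pose_from(XB); g=C-.032*XB
manip.move_to([*g,.25],rv)
manip.move_straight([*g,.17],rate=.15)
s=manip.sense(); f=imaging.grab_frame("wrist")
cv2.imwrite("pics/wrist1.png",f["color"][:,:,::-1])
# wrist depth cloud -> world
z=f["z_map"]; v,u=np.mgrid[0:480,0:640]; dx=(u-f["cx"])/f["fx"]; dy=(v-f["cy"])/f["fy"]; th=np.hypot(dx,dy)
k=np.tan(th)/np.maximum(th,1e-9); P=np.stack([dx*k*z,dy*k*z,z],-1)
T=f["tool_from_camera"]; P=P@T[:3,:3].T+T[:3,3]
W=R.from_rotvec(s["tool_rot"]).apply(P.reshape(-1,3)).reshape(P.shape)+s["tool_pos"]
L=np.stack([(W[...,:2]-C)@XB,(W[...,:2]-C)@YB,W[...,2]],-1)
m=(z>0)&(th<1.3)&(abs(L[...,0])<.08)&(L[...,2]>.063)&(L[...,2]<.078)
for nm,y0 in(("sample",0),("spare",-.076)):
    q=L[m&(abs(L[...,1]-y0)<.03)]; 
    if len(q): print(nm,len(q),np.percentile(q,[2,50,98],axis=0).round(4).tolist(), np.polyfit(q[:,0],q[:,1],1).round(4))
print(s["time_s"],s["tool_pos"])
E
```

```text
sample 1520 [[-0.0559, -0.0053, 0.0688], [-0.0129, -0.0005, 0.0704], [0.0364, 0.0043, 0.0719]] [-0.0024 -0.0005]
spare 1797 [[-0.0619, -0.0809, 0.0637], [-0.0133, -0.0753, 0.0703], [0.0442, -0.0712, 0.0718]] [-0.0036 -0.0756]
4.1333 [0.50823819 0.22678627 0.17083232]
```

View pics/wrist1.png

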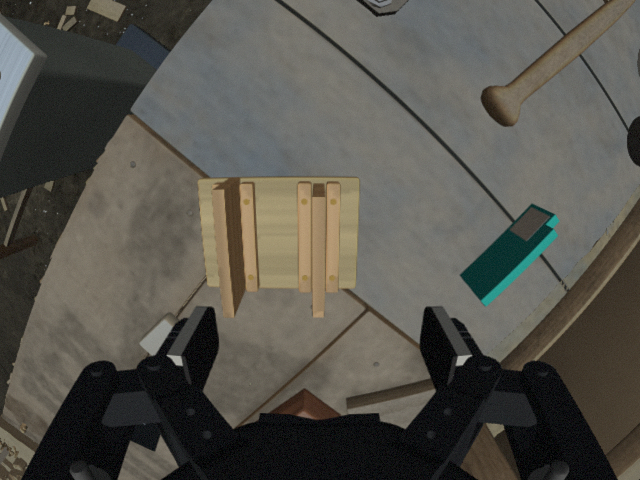

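The wrist view shows the rack at about (280,235). The target's top edge (≈318,250) is centred between the fingers, and the depth fit agrees within 1 mm, so I'll grasp.

Run:
```python
from h import *
B,rv=pose_from(XB); g=C-.032*XB
hit=manip.move_straight([*g,.037],rate=.1,stop_force=15)
print(hit,manip.sense()["tool_pos"])
if not hit:
    manip.clamp(60); s=manip.sense(); print(s["width"],s["gripper_force"],s["ft_force"])
    manip.move_straight([*g,.14],rate=.08)
    s=manip.sense(); print(s["width"],s["gripper_force"],s["tool_pos"],s["time_s"])
    f=imaging.grab_frame("side"); f2=imaging.grab_frame("scene")
    A=cv2.resize(f["color"][200:320,230:390],(400,300)); b=cv2.resize(f2["color"][210:330,180:340],(400,300))
    cv2.imwrite("pics/lift.png",np.hstack([b,A])[:,:,::-1])
```

```text
False [0.50843752 0.22633082 0.03754707]
0.007918207390895814 59.59774911403656 [0.07086913 0.89067164 3.05736379]
0.007502675857971796 59.207029938697815 [0.50781071 0.22614224 0.13945304] 7.7917
```

View pics/lift.png

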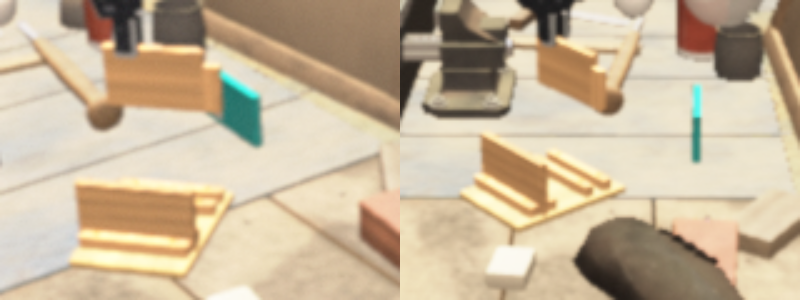

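Run:
```python
from h import *
B,rv=pose_from(XB); 
manip.move_straight([.47,.20,.20],rate=.12)
manip.move_straight([.41,.04,.20],rate=.12)
lab=np.array([.033,.005,.024]); gx=np.array([-.032,0,.046]); mc=np.array([.4845,-.1725,.152])
B,rv=pose_from(XB,np.radians(47))
tcp=mc+B.apply(gx-lab)-R.from_rotvec(rv).apply([0,0,manip.grip_point_offset])
try: manip.move_straight([*tcp],rate=.08,frame=rv)
except manip.IKError as e:
    print("IK",e); manip.move_to(tcp,rv)
manip.dwell(.5)
s=manip.sense(); print(s["width"],s["gripper_force"],s["tool_pos"],tcp,s["time_s"])
ims=[]
for c,(x0,y0) in(("scene",(230,270)),("side",(190,230))):
    f=imaging.grab_frame(c); w=cloud(f); ims.append(cv2.resize(f["color"][y0:y0+150,x0:x0+200],(400,300)))
    for d in nets.spot_point(c,"label")[:3]:
        u,v=np.round(d["pixel"]).astype(int); print(c,"label",round(d["p"],2),u,v,w[v,u].round(3))
    for d in nets.silhouettes(c,"sample")[:3]:
        q=w[d["mask"]]; q=q[np.isfinite(q[:,0])]; n=np.linalg.svd(q-q.mean(0),full_matrices=False)[2][2]; print(" sample",round(d["p"],2),np.median(q,0).round(3),"normal",n.round(2))
cv2.imwrite("pics/hold.png",np.hstack(ims)[:,:,::-1])
```

```text
0.007719682758555472 59.198593497276306 [ 0.43762225 -0.12708291  0.15059954] [ 0.43761933 -0.12710049  0.15059383] 13.1083
scene label 0.72 330 309 [ 0.462 -0.195  0.171]
 sample 0.95 [ 0.457 -0.173  0.162] normal [-0.55 -0.5  -0.67]
side label 0.53 270 291 [ 0.484 -0.198  0.162]
side label 0.46 347 241 [ 0.674  0.454 -0.001]
 sample 0.69 [ 0.464 -0.183  0.169] normal [-0.51 -0.45 -0.73]
 sample 0.66 [0.67  0.273 0.039] normal [-1.    0.02  0.03]
```

View pics/hold.png

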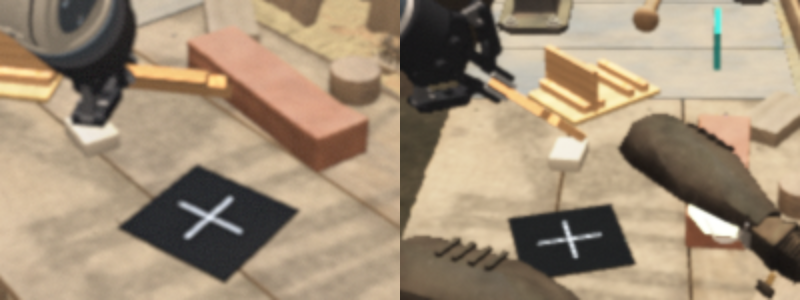

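The pose looks right: the board normal is about (0.52, 0.47, 0.70), facing up, and the label face is turned away from both cameras. I'll check that the board hasn't twisted in the grip, then hand in.

Run:
```python
from h import *
f=imaging.grab_frame("scene"); w=cloud(f); q=w[nets.silhouettes("scene","sample")[0]["mask"]]; q=q[np.isfinite(q[:,0])]
s=manip.sense(); T=R.from_rotvec(s["tool_rot"]); o=np.array(s["tool_pos"])
g=o+T.apply([0,0,manip.grip_point_offset])
B,_=pose_from(XB,np.radians(47)); l=B.inv().apply(q-g)+[-.032,0,.046]
pc=np.percentile(l,[3,50,97],axis=0); print("board-frame extents",pc.round(3).tolist())
far=l[l[:,0]>.03]; print("far half z",np.percentile(far[:,2],[3,97]).round(3), "y",np.median(far[:,1]).round(4))
ok=abs(np.median(far[:,1]))<.012 and pc[2,0]<.07 and np.percentile(far[:,2],3)>-.015
print(ok,s["gripper_force"],np.abs(s["joint_velocities"]).max())
if ok: print(manip.job_done())
```

```text
board-frame extents [[-0.024, -0.006, 0.005], [0.016, -0.005, 0.047], [0.054, 0.003, 0.062]]
far half z [0.005 0.061] y -0.0043
True 59.19832170009613 0.0010227069826869374
the job is handed in; nothing more can be done
None
```

I handed the job in: the notched sample is held still by its plain end, its label by my measurements above the cross at about 15 cm and tipped about 47° so it faces up; the judge's verdict wasn't returned.

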